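# Wind the music box, close it with its double lid, take the outer lid off again

## Task

Wind the red key inside the open bamboo music box clockwise until it stops fully wound (the white dot on its wing then points at the white mark beside it). Then lift the nested double lid by the white stem of the blue inner lid, so that both lids travel together, lower it gently over the box until the inner lid is fully seated in the mouth and the outer lid lies on the rim, and let go of the stem. Finally take the outer bamboo lid by its dark collar and raise it alone, straight up until it hangs clear above the stem over the box, leaving the inner lid seated and the other things on the shelf alone; finish while still holding the outer lid up there for me.

Things in the scene. Friction and masses are not known exactly. Their poses are not given: they have to be found in the camera images.
- box: Open square bamboo music box, fixed, 142 x 142 x 62 mm high, walls 8 mm (mouth 126 x 126 mm), floor 6 mm up. Origin: centre of the underside; z up, x and y along the sides. Dark posts 18 x 18 mm in the four inner corners, tops 54 mm up, carry the inner lid. A brass movement 50 x 60 mm, top 22 mm up, is under the key in the middle; on its +y side a white 8 mm mark.
- box_seat (a point): Centre of the inner lid's seat in the box mouth, 54 mm above the shelf, 8 mm below the rim. Axes as the box.
- key_grip (a point): Point on the upright axis of the red four-winged key, in the centre of the box, at the height to grip it (40 mm above the shelf). Its head is an upright cross 26 mm from tip to tip along this point's x and y, wings 10 mm thick: grip it over two oppopoint tips, at any quarter turn; it reaches from 25 to 47 mm above the shelf. A white dot on top marks the +x wing.
- key (a joint): Winding angle in rad, grows clockwise seen from above. At 0 the key's x is the box's x; at the stop, 4.71, the dot points along the box's +y, at the white mark: fully wound. Starts at 0.9 to 1.7. The spring resists with 0.06 to 0.09 N m; the key stays where it is left, so it can be wound in several grasps.
- inner_lid: Blue square plate 120 x 120 x 6 mm with a white square stem 14 x 14 mm in its centre; 70 to 140 g. Origin: centre of the underside; z up the stem, x, y along the sides. Starts flat on the shelf under the outer lid. Drops into the box mouth with 3 mm play a side (any quarter turn fits) and rests on the corner posts, plate top 2 mm below the rim.
- stem_top (a point): Top centre of the inner lid's stem, 62 mm above its underside; axes as the inner lid. With the lids nested the stem stands 28 mm out of the outer lid's collar (26 mm when closed on the box, its top then 116 mm above the shelf). Lifting by the stem carries both lids, as the outer rests on the inner plate.
- outer_lid: Bamboo square plate 146 x 146 x 8 mm with a dark square collar 40 x 40 mm, 20 mm high, round a 22 x 22 mm hole where the stem passes with 4 mm play a side; 105 to 210 g. Origin: centre of the underside; z up, x, y along the sides. Starts resting on the inner plate, 6 mm above the shelf; closed, it lies on the rim, 62 mm up. The collar lifts this lid alone.
- collar_top (a point): Top centre of the outer lid's collar (28 mm above the outer lid's underside; the collar is 20 mm high). Axes as the outer lid.
- whistle: Orange plastic whistle, 42 x 18 x 22 mm, bystander. Origin: under its round body.
- bell: Chrome bicycle bell, 58 mm across, 40 mm high, bystander. Origin: centre of the underside.
- dish: Blue ceramic dish, 110 mm across, 28 mm high, bystander. Origin: centre of the underside.
- phone_stand: Black hard silicone phone stand, 85 x 70 mm, 90 mm high, bystander. Origin: centre of the underside.
- plant_pot: Succulent in a terracotta pot, 86 mm across, 72 mm high (115 mm with leaves), bystander. Origin: centre of the underside.
- mug: White mug, 80 mm across, 90 mm high, handle to its +y, bystander. Origin: centre of the underside.
- glasses_case: Grey glasses case, 60 x 155 x 35 mm, bystander. Origin: centre of the underside.
Things that resemble listed ones, but are neither listed nor needed, are in the scene too. What is shaped like the outer_lid but green or pink is not meant.

How it is judged (in metres and radians):
On the way, in this order (a step that is already met when the one before it is completed fails the run):
1. the key is wound to its stop (joint above 4.4) (value of joint key above 4.4 rad), for 0.2 s.
2. both lids lie closed on the box: inner lid seated in the mouth, outer lid flat on the rim around the stem, stem let go (z of inner_lid in the frame of box_seat between -0.004 and 0.004 m and horizontal distance between inner_lid and box_seat below 0.008 m and angle between each of inner_lid, outer_lid's own z axis and vertical below 0.05 rad and z of outer_lid in the frame of box_seat below 0.012 m and horizontal distance between outer_lid and box_seat below 0.012 m and contact force between inner_lid and the fingers below 0.1 N), for 0.2 s.
At the end, for the whole second after the job is handed in: Key above 4.4 rad; inner lid seated (4 mm in height, 8 mm across, 0.05 rad), still, not touched by fingers; outer lid held still by the fingers, underside above 118 mm (clear of the stem), centre within 80 mm of the box's, touching neither inner lid nor box (value of joint key above 4.4 rad and z of inner_lid in the frame of box_seat between -0.004 and 0.004 m and horizontal distance between inner_lid and box_seat below 0.008 m and angle between inner_lid's own z axis and vertical below 0.05 rad and linear speed of inner_lid below 0.03 m/s and contact force between inner_lid and the fingers below 0.1 N and height (world z) of outer_lid above 0.118 m and horizontal distance between outer_lid and box_seat below 0.08 m and linear speed of outer_lid below 0.05 m/s and contact force between outer_lid and the fingers above 1 N and contact force between outer_lid and inner_lid below 0.05 N and contact force between outer_lid and box below 0.05 N); the arm keeps its last pose, push and grip.
It fails at once if the outer lid is parted from the inner lid (more than 20 mm) while the inner lid is not seated in the box, or the inner lid is unseated after that ((z of outer_lid in the frame of inner_lid above 0.026 m or horizontal distance between outer_lid and inner_lid above 0.1 m) and not (z of inner_lid in the frame of box_seat between -0.004 and 0.004 m and horizontal distance between inner_lid and box_seat below 0.008 m and angle between inner_lid's own z axis and vertical below 0.05 rad)).
It fails at once if the lids are dropped into the box (inner lid faster than 0.35 m/s within 30 mm of its seat) (distance between inner_lid and box_seat below 0.03 m and linear speed of inner_lid above 0.35 m/s).
It fails at once if another thing on the shelf is pushed more than 30 mm or tipped (distance of any of whistle, bell, dish, phone_stand, plant_pot, mug, glasses_case from where it was at the start of the episode above 0.03 m or angle between any of whistle, bell, dish, phone_stand, plant_pot, mug, glasses_case's own z axis and vertical above 0.5 rad).
It also fails if it takes over 72 s, if anything falls off the work surface, if the arm or the gripper's body presses on something with over 40 N, if the wrist force passes 120 N, or if a joint passes its speed limit or range.

## Robot

A 6-joint arm with a two-finger parallel gripper is mounted at the origin on the work surface. World frame = base frame: x ahead of the robot, y to its left, z up, the work surface at z = 0. Lengths are in mm, angles in rad, forces in N, time in s.
With the tool pointing down it reaches from about 300 to 775 mm from the base axis. Payload 14.6 kg.
Tool frame: the origin (TCP) lies between the finger pads; the fingertips stand manip.tip_reach ahead of it and the grasp point (between the pads) lies 5 mm behind it (manip.tip_reach is the distance from the TCP to the fingertips, in mm); z points along the fingers, y is the line along which they close (so a half turn about z gives the same grasp; the last joint's range is limited). The gripper opens to 94 mm and grips with 3 to 60 N. Pads are 16 mm wide; open, the fingers measure 119 mm over their backs; the gripper's body (75 mm by 177 mm) begins 78 mm behind the grasp point.
Start: joints at [-1.192, 0.3, 1.521, -0, 1.321, -0.067], TCP at [237.141, -496.239, 219.446] pointing down, gripper open.
Joint ranges: [-3.03, 3.03], [-0.79, 2.21], [0.23, 2.52], [-1.04, 4.18], [0, 3.07], [-2.55, 2.55]. Speed limits (rad/s): [2.22, 2.22, 2.57, 3.14, 3.14, 3.14].

## Interface

Orientations are given as [roll, pitch, yaw] about the fixed x, y, z axes, in that order (R = Rz(yaw) Ry(pitch) Rx(roll)).
In Python, from cell import manip gives the robot as it stands. The module is installed in compiled form; this text tells all that it offers.
- The arm moves only by the shell command python3 -m creep 'ROWS' [FORCE]. ROWS is JSON, a list of rows, each a list of 3 entries, a list of its own where there are three numbers: the opening, from -1 (shut) to 1 (fully open), then the shift along the tool's x, y, z in cm, then the turn about the tool's z in units of 5 degrees (1.0 is 5 degrees). In form: [[grip, [tx, ty, tz], roll], ...]. A call has 1 to 12 rows; each row is the pose to reach, as a shift and turn from the pose commanded when the call began, along the tool's axes at that moment; what a row does not reach only later rows make up. A row lasts 1/10 s, in which the tool goes at most 50 mm and 8.59 degrees, less where a joint would pass 70% of its speed; a pose out of reach is approached as far as the arm can. A call with a gripper value outside its range is refused whole. The fingers move at their own pace and stop on an object; FORCE is the grip in N (left out, the last holds). Time passes only in rows, so rows that repeat a pose let the fingers close. It gives the time, the measured TCP pose, the force, the opening and the grip force at its end, in the units of the state.
- manip.read_state(): the state, without advancing time (a new reading comes with each control period).
- manip.camera(name): name is "scene" or "top" or "wrist"; returns the picture (420x560x3 uint8, red, green, blue); there is no depth.
- manip.camera_params(name): a dict with "fovy" (degrees; the focal length in pixels is half the picture's height over the tangent of half this angle, whatever the lens; pixels are square), "cx", "cy" (the principal point, pixels), "origin" and "attitude" of the camera in the world. Camera axes: x right, y down, z forward; pixel columns grow to the right and rows downward; lengths in mm; the calibration is good to about 2 mm. The wrist camera is an equidistant fisheye: a pixel r from the principal point sees the ray r / f radians off the axis. A picture is of the moment at which its call begins: read the wrist's pose just before it. camera_params takes no time and is no camera call; for the wrist camera it gives the pose at the moment of the call.
- manip.sign_off(): hands the job in; it is judged then, once.
The state is a dict: "clock": time; "joints": joint angles; "qd": joint speeds; "effort": joint torques, N m; "eef_pos": TCP position; "eef_rot": TCP orientation; "wrist_force": force on the tool from outside, world axes, zero at the start; "moment": the same for the moment, N m; "finger_gap": finger opening in mm; "finger_force": force on a finger pad.
Only numpy, scipy, OpenCV 4.12 (cv2) and the standard library are available. Lean on these libraries where they do the work, as an engineer would, in place of code of your own. Each camera call takes 0.05 s, during which the arm holds its last target. There are 200 camera calls.

## Working session

There is one attempt and no reset: what is moved stays moved. The work goes in short steps, Python scripts to look and compute and a shell command to move; the robot and the scene stay as the last step left them, time stands still between calls to the robot, and variables do not carry over. Pictures are saved under pics/ and viewed, at most 11 in all, crops included, and the job is handed in when it is done.

```bash
mkdir -p pics; python3 - <<'E'
from cell import manip
import cv2,json
for n in ("top","scene"):
    im=manip.camera(n); cv2.imwrite(f"pics/{n}0.png",im[:,:,::-1]); p=manip.camera_params(n); print(n,p)
print(manip.read_state(), manip.tip_reach)
E
```

```text
top {'fovy': 48.73062328186743, 'cx': 281.2038675664981, 'cy': 203.78285910300497, 'origin': array([ 402.9510406 , -153.83381809, 1255.46983892]), 'attitude': array([-3.01771654,  0.0289301 , -1.57333319])}
scene {'fovy': 44.737051827448454, 'cx': 281.88470610717394, 'cy': 207.32912908103177, 'origin': array([1424.70256154, -504.91865551,  966.63676473]), 'attitude': array([-2.31632481,  0.02124854,  1.13719319])}
{'clock': 0.1, 'joints': array([-1.19163813e+00,  3.00421341e-01,  1.52147012e+00, -3.03157564e-05,
        1.32066424e+00, -6.65857309e-02]), 'qd': array([-0.00194759, -0.00052175, -0.0026445 ,  0.00114953,  0.00093203,
       -0.00070539]), 'effort': array([ 4.91164028e-04, -5.32642508e+01, -3.53284192e+01,  7.09400699e-02,
        2.34859425e-02, -6.32101501e-05]), 'eef_pos': array([ 237.0470683 , -496.08096658,  218.96054918]), 'eef_rot': array([-3.14062980e+00, -3.47772145e-05,  4.45751426e-01]), 'wrist_force': array([-0.64804794, -0.28465893, -0.2790338 ]), 'moment': array([ 0.014888  , -0.00980497, -0.01468016]), 'finger_force': 0.0, 'finger_gap': 94.25775858744626} 14.0
```

View pics/top0.png

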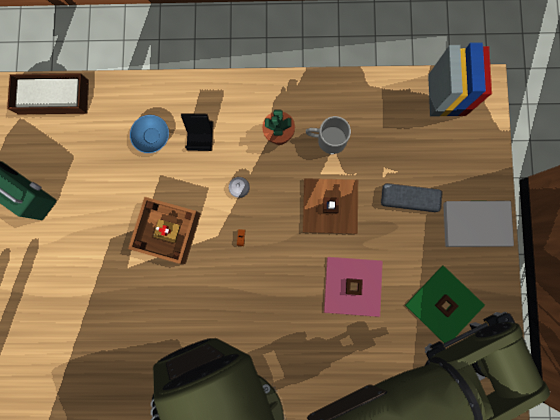

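View pics/scene0.png

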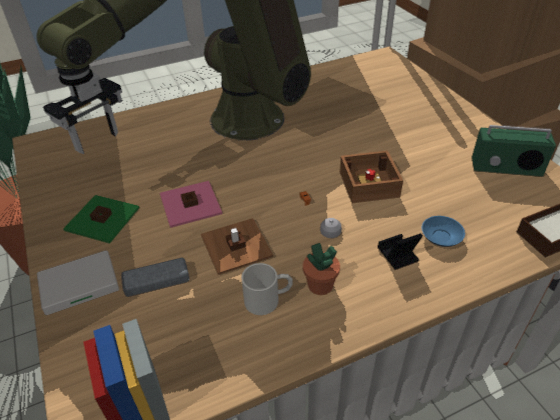

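The top view shows the open box with the red key at (165,231), and the bamboo lid with the white stem at (330,206). Three things are lid-shaped: bamboo (330,206), pink (352,287) and green (447,305). The bamboo one fits, because it is bamboo-coloured and a white stem stands out of its collar. In the scene view the key is at (371,174) and the stem at (235,236). Next I measure and confirm in one enlarged crop.

```bash
cat > h.py <<'E'
import numpy as np,cv2
from cell import manip
from scipy.spatial.transform import Rotation as Rn
def ray(p,uv,fish=False):
    f=210/np.tan(np.radians(p["fovy"]/2)); d=(np.array(uv,float)-[p["cx"],p["cy"]])/f
    if fish:
        th=np.linalg.norm(d); v=np.r_[d/max(th,1e-9)*np.sin(th),np.cos(th)]
    else: v=np.r_[d,1]
    v=Rn.from_euler("xyz",p["attitude"]).apply(v)
    return np.array(p["origin"]),v/np.linalg.norm(v)
def plane(r,z): o,v=r; return o+v*(z-o[2])/v[2]
def tri(*rs):
    A=sum(np.eye(3)-np.outer(v,v) for o,v in rs); b=sum((np.eye(3)-np.outer(v,v))@o for o,v in rs)
    x=np.linalg.solve(A,b); return x,[round(float(np.linalg.norm(np.cross(x-o,v))),1) for o,v in rs]
def blobs(m,box,amin=4):
    x0,y0,x1,y1=box; k=np.zeros(m.shape,np.uint8); k[y0:y1,x0:x1]=m[y0:y1,x0:x1]
    n,l,s,c=cv2.connectedComponentsWithStats(k); return [(c[i].round(1).tolist(),s[i].tolist()) for i in range(1,n) if s[i,4]>=amin]
E
python3 - <<'E'
from h import *
T=cv2.imread("pics/top0.png");S=cv2.imread("pics/scene0.png")
pt,ps=manip.camera_params("top"),manip.camera_params("scene")
def red(i): 
    h=cv2.cvtColor(i,cv2.COLOR_BGR2HSV); return ((((h[...,0]<6)|(h[...,0]>174))&(h[...,1]>170)&(h[...,2]>130))).astype(np.uint8)
def white(i,v=150):
    h=cv2.cvtColor(i,cv2.COLOR_BGR2HSV); return ((h[...,1]<50)&(h[...,2]>v)).astype(np.uint8)
print("redT",blobs(red(T),(130,195,205,270)));print("redS",blobs(red(S),(335,150,405,205)))
print("whT",blobs(white(T),(300,175,360,240)),blobs(white(T),(130,195,205,270),1));print("whS",blobs(white(S),(205,215,270,270)),blobs(white(S),(335,150,405,205),1))
a=cv2.resize(T[190:275,120:210],None,fx=4,fy=4,interpolation=cv2.INTER_CUBIC)
b=cv2.resize(T[170:255,290:380],None,fx=4,fy=4,interpolation=cv2.INTER_CUBIC)
c=cv2.resize(S[215:275,200:280],(400,250*400//400),interpolation=cv2.INTER_CUBIC)
d=cv2.resize(S[150:210,335:415],(320,250),interpolation=cv2.INTER_CUBIC)
top=np.hstack([a,b]); bot=np.hstack([c,d]); cv2.imwrite("pics/crop1.png",np.vstack([top,bot]))
E
```

```text
redT [([162.4, 229.5], [159, 225, 8, 10, 45])]
redS [([371.3, 171.4], [368, 169, 7, 6, 24])]
whT [([331.5, 204.4], [329, 201, 6, 7, 35])] [([157.3, 228.0], [156, 227, 3, 3, 7]), ([166.6, 230.4], [165, 229, 4, 4, 11])]
whS [([233.7, 230.1], [231, 228, 7, 5, 24])] [([367.5, 172.0], [367, 171, 2, 3, 4]), ([378.0, 177.0], [377, 177, 3, 1, 3])]
```

View pics/crop1.png

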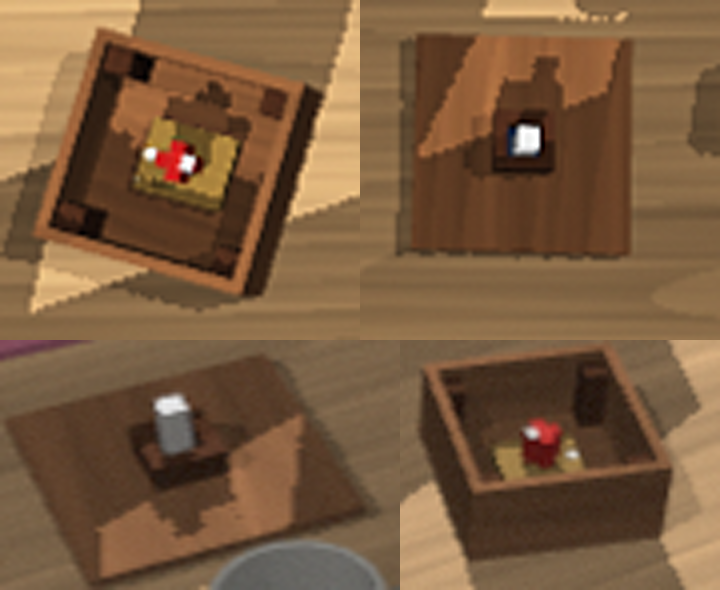

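The crop confirms the target. The bamboo plate carries a dark collar with a white stem (top at 331.5,204.4), unlike the stemless pink and green lids. In the box, the white mark is at (157.3,228) on the brass, and the dot on the wing is at (166.6,230.4).

```bash
python3 - <<'E'
from h import *
pt,ps=manip.camera_params("top"),manip.camera_params("scene")
np.set_printoptions(precision=1,suppress=True)
# stem top, key dot, mark: triangulate
print("stem",tri(ray(pt,(331.5,204.4)),ray(ps,(233.7,230.1))))
print("dot",tri(ray(pt,(166.6,230.4)),ray(ps,(367.5,172.0))))
print("mark",tri(ray(pt,(157.3,228)),ray(ps,(378,177))))
C=[(100,30),(312,85),(245,297),(38,235)]
W=np.array([plane(ray(pt,(120+u/4,190+v/4)),62) for u,v in C]); print("rim",W,W.mean(0),np.linalg.norm(np.roll(W,-1,0)-W,axis=1))
d=W[1]-W[2]; print(np.degrees(np.arctan2(*(W[0]-W[3])[1::-1])),np.degrees(np.arctan2(*(W[1]-W[2])[1::-1])))
L=[(415,37),(633,38),(630,255),(412,250)]
W=np.array([plane(ray(pt,(290+(u-360)/4,170+v/4)),14) for u,v in L]); print("lid",W,W.mean(0),np.linalg.norm(np.roll(W,-1,0)-W,axis=1))
# scene-side check of rim corners and lid corners (crop scale)
C=[(420,368),(612,345),(668,468),(472,490)]
for u,v in C: print("rimS",plane(ray(ps,(335+(u-400)/4,150+(v-340)/250*60)),62))
for u,v in [(8,418),(265,355),(365,512),(97,580)]: print("lidS",plane(ray(ps,(200+u/5,215+(v-340)/250*60)),14))
print(plane(ray(pt,(280,125)),100),plane(ray(pt,(238,187)),40),plane(ray(pt,(335,135)),90),plane(ray(pt,(240,238)),20))
E
```

```text
stem (array([ 549. , -251.7,   59.9]), [1.9, 1.9])
dot (array([484.3, 180.8,  45.9]), [1.8, 1.8])
mark (array([492.7, 213.3,  21.6]), [1.4, 1.4])
rim [[570.5 237.5  62. ]
 [533.4  97.1  62. ]
 [396.7 137.6  62. ]
 [436.8 273.4  62. ]] [484.4 186.4  62. ] [145.3 142.6 141.6 138.4]
-15.040761091198942 -16.528681500063577
lid [[ 624.4 -179.7   14. ]
 [ 622.6 -326.9   14. ]
 [ 476.  -321.5   14. ]
 [ 479.9 -176.4   14. ]] [ 550.7 -251.1   14. ] [147.2 146.7 145.1 144.5]
rimS [404.6 133.   62. ]
rimS [444.  272.5  62. ]
rimS [575.1 231.2  62. ]
rimS [535.   99.4  62. ]
lidS [ 479.4 -321.3   14. ]
lidS [ 486.  -178.3   14. ]
lidS [ 633.3 -185.2   14. ]
lidS [ 624.6 -323.9   14. ]
[ 750.8 -118.2  100. ] [600.2  -4.1  40. ] [ 725.7 -259.4   90. ] [465.6  -8.2  20. ]
```

```bash
cat >> h.py <<'E'
def go(xyz,yaw_deg):
    s=manip.read_state(); p=s["eef_pos"]; R=Rn.from_euler("xyz",s["eef_rot"]); y=np.degrees(s["eef_rot"][2])
    d=R.inv().apply(np.array(xyz)-p)/10; t=-(yaw_deg-y)/5
    print("t",round(s["clock"],2),"pos",p.round(1),"yaw",round(y,1),"q6",round(s["joints"][5],2),"gap",round(s["finger_gap"],1),"F",s["wrist_force"].round(1),"ff",round(s["finger_force"],1))
    print("shift cm",d.round(2),"roll",round((t+36)%72-36,2),"or",round(t,2))
E
python3 -m creep '[[1,[26,-25.4,1],-14],[1,[51.8,-50.8,1.9],-28.9],[1,[51.8,-50.8,1.9],-28.9],[1,[51.8,-50.8,1.9],-28.9],[1,[51.8,-50.8,1.9],-28.9],[1,[51.8,-50.8,1.9],-28.9],[1,[51.8,-50.8,1.9],-28.9],[1,[51.8,-50.8,1.9],-28.9],[1,[51.8,-50.8,1.9],-28.9],[1,[51.8,-50.8,1.9],-28.9],[1,[51.8,-50.8,1.9],-28.9],[1,[51.8,-50.8,1.9],-28.9]]'
python3 -c "from h import *; go((486,186,200),170)"
```

```text
clock: 1.3
eef_pos: [442.6, 69.5, 203.7]
eef_rot: [3.142, 0.0, 2.252]
wrist_force: [-0.1, -2.3, 0.1]
finger_gap: 94.0
finger_force: 0.0
t 1.3 pos [442.6  69.5 203.7] yaw 129.0 q6 -0.61 gap 94.0 F [-0.1 -2.3  0.1] ff 0.0
shift cm [ 6.31 10.71  0.37] roll -8.19 or -8.19
```

```bash
python3 -m creep '[[1,[6.3,10.7,0.4],-8.2],[1,[6.3,10.7,0.4],-8.2],[1,[6.3,10.7,0.4],-8.2],[1,[6.3,10.7,0.4],-8.2],[1,[6.3,10.7,0.4],-8.2],[1,[6.3,10.7,0.4],-8.2],[1,[6.3,10.7,0.4],-8.2]]'
python3 - <<'E'
from h import *
go((486,186,200),170)
p=manip.camera_params("wrist"); print(p); im=manip.camera("wrist"); cv2.imwrite("pics/w1.png",im[:,:,::-1])
E
```

```text
clock: 2.0
eef_pos: [486.5, 183.3, 199.6]
eef_rot: [-3.141, -0.0, 2.958]
wrist_force: [-0.5, 1.0, -0.4]
finger_gap: 93.6
finger_force: 0.0
t 2.0 pos [486.5 183.3 199.6] yaw 169.5 q6 -1.1 gap 93.6 F [-0.5  1.  -0.4] ff 0.0
shift cm [ 0.1   0.26 -0.04] roll -0.11 or -0.11
{'fovy': 65.70646984690485, 'cx': 275.22439233684645, 'cy': 210.72904028327102, 'origin': array([413.78378313, 197.73732125, 363.9341311 ]), 'attitude': array([2.88505093e+00, 4.94254547e-04, 1.38788171e+00])}
```

View pics/w1.png

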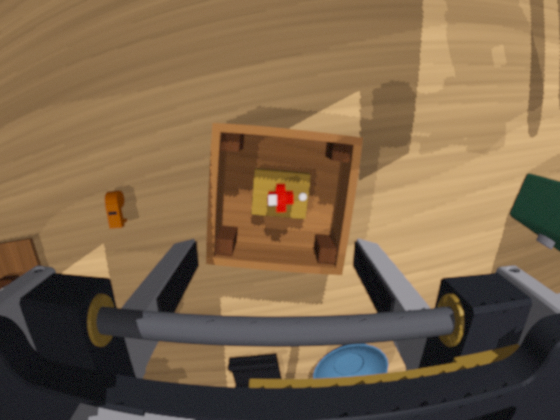

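The wrist view shows the box mouth centred near (285,198), the key at (282,197), its white dot at (272,200) and the white mark at (303,197). The fingers stand clear of the box.

```bash
python3 - <<'E'
from h import *
np.set_printoptions(precision=1,suppress=True)
pt=manip.camera_params("top");pw=manip.camera_params("wrist")
W=cv2.imread("pics/w1.png");h=cv2.cvtColor(W,cv2.COLOR_BGR2HSV)
red=(((h[...,0]<6)|(h[...,0]>172))&(h[...,1]>170)&(h[...,2]>110)).astype(np.uint8)
wh=((h[...,1]<60)&(h[...,2]>160)).astype(np.uint8)
print("red",blobs(red,(250,165,320,225)));b=blobs(wh,(250,165,320,225));print("wh",b)
key=red|wh; key[:,297:]=0; m=np.argwhere(key[165:225,250:320])[:,::-1]+[250,165]
print("bbox key",m.min(0),m.max(0))
dot=min(b,key=lambda q:q[0][0])[0]; mk=max(b,key=lambda q:q[0][0])[0]
print("dot47",plane(ray(pw,dot,True),47),"mark22",plane(ray(pw,mk,True),22))
print("dot tri",tri(ray(pw,dot,True),ray(pt,(166.6,230.4))),"mark tri",tri(ray(pw,mk,True),ray(pt,(157.3,228))))
cnt=max(cv2.findContours(key,cv2.RETR_EXTERNAL,cv2.CHAIN_APPROX_NONE)[0],key=cv2.contourArea)
(c,s,a)=cv2.minAreaRect(cnt);print("key rect",c,s,a,plane(ray(pw,c,True),46))
# bamboo rim corners
cv2.imwrite("pics/w1c.png",cv2.resize(W[110:290,195:375],(600,600),interpolation=cv2.INTER_CUBIC))
E
```

```text
red [([282.6, 197.5], [269, 185, 24, 27, 313])]
wh [([302.4, 196.5], [299, 193, 8, 8, 51]), ([271.9, 199.9], [268, 195, 9, 11, 93])]
bbox key [268 185] [292 211]
dot47 [484.  181.2  47. ] mark22 [491.8 212.9  22. ]
dot tri (array([484.3, 181.5,  48.4]), [0.6, 0.6]) mark tri (array([492.2, 213.3,  23.9]), [1.0, 1.0])
key rect (280.7500305175781, 197.75003051757812) (23.334524154663086, 22.62741470336914) 45.0 [483.6 190.2  46. ]
```

View pics/w1c.png

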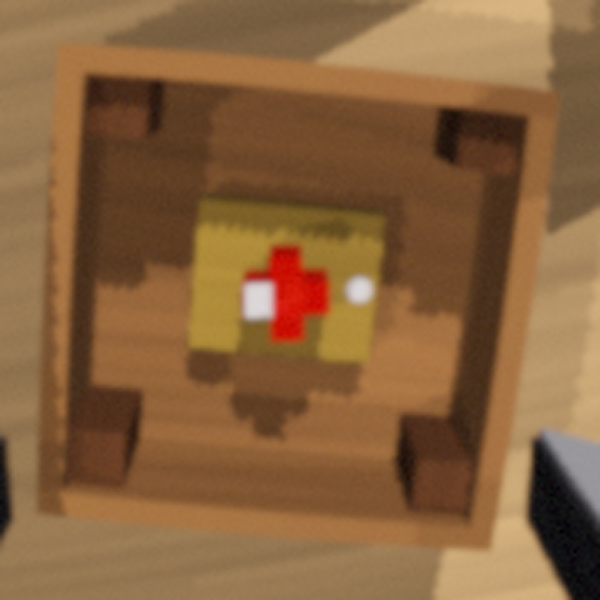

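The enlarged crop shows the rim's outer corners at crop (60,45), (557,92), (490,548) and (38,515). The key's wing tips are at about (242,300) with the dot, (328,290), (287,247) and (286,342).

```bash
python3 - <<'E'
from h import *
np.set_printoptions(precision=1,suppress=True)
pw=manip.camera_params("wrist"); px=lambda u,v:(195+u*.3-.35,110+v*.3-.35)
P=lambda u,v,z:plane(ray(pw,px(u,v),True),z)
W=np.array([P(*c,62) for c in [(60,45),(557,92),(490,548),(38,515)]]);print(W,W.mean(0),np.linalg.norm(np.roll(W,-1,0)-W,axis=1))
ang=lambda d:np.degrees(np.arctan2(d[1],d[0]))
for i in range(4): print(ang(W[(i+1)%4]-W[i]),end=" ")
a,b,c,d=[P(*q,47) for q in [(242,300),(328,290),(287,247),(286,342)]]
print("\nkey tips",a,b,c,d,(a+b)/2,(c+d)/2,"sizes",np.linalg.norm(a-b),np.linalg.norm(c-d),"dotdir",ang(a-b),"other",ang(d-c))
print("mark dir",ang(P(359,290,22)-(a+b)/2))
E
```

```text
[[398.5 141.3  62. ]
 [436.1 276.4  62. ]
 [571.3 238.7  62. ]
 [534.7 102.8  62. ]] [485.1 189.8  62. ] [140.2 140.3 140.8 141.6]
74.4288273011353 -15.550868251968128 -105.06622146846469 164.2155337938999 
key tips [482.9 176.7  47. ] [484.5 202.6  47. ] [469.5 192.8  47. ] [498.1 187.3  47. ] [483.7 189.6  47. ] [483.8 190.1  47. ] sizes 25.94623424729663 29.16481401321666 dotdir -93.65058527977968 other -10.845948164565211
mark dir 70.52491836806061
```

```bash
python3 -c "from h import *; go((484.3,189.2,40),173)"
```

```text
t 2.05 pos [486.6 183.2 199.7] yaw 169.5 q6 -1.1 gap 94.1 F [-0.2 -0.   1.1] ff 0.0
shift cm [ 0.33  0.55 15.97] roll -0.71 or -0.71
```

```bash
python3 -m creep '[[0.06,[0.3,0.5,3],-0.7],[0.06,[0.3,0.5,6],-0.7],[0.06,[0.3,0.5,9],-0.7],[0.06,[0.3,0.5,10],-0.7],[0.06,[0.3,0.5,10],-0.7],[0.06,[0.3,0.5,10],-0.7]]'
python3 -c "from h import *; go((484.3,189.2,40),173)"
```

```text
clock: 2.65
eef_pos: [485.2, 188.9, 101.0]
eef_rot: [3.141, 0.001, 3.022]
wrist_force: [-0.1, -0.8, -0.2]
finger_gap: 51.2
finger_force: 0.0
t 2.65 pos [485.2 188.9 101. ] yaw 173.1 q6 -1.15 gap 51.2 F [-0.1 -0.8 -0.2] ff 0.0
shift cm [0.1  0.01 6.1 ] roll 0.02 or 0.02
```

```bash
python3 - <<'E'
from h import *
np.set_printoptions(precision=1,suppress=True)
pw=manip.camera_params("wrist");W=manip.camera("wrist")[:,:,::-1].copy();cv2.imwrite("pics/w2.png",W);h=cv2.cvtColor(W,cv2.COLOR_BGR2HSV)
red=(((h[...,0]<6)|(h[...,0]>172))&(h[...,1]>170)&(h[...,2]>110)).astype(np.uint8)
wh=((h[...,1]<60)&(h[...,2]>160)).astype(np.uint8)
for n,m in(("r",red),("w",wh)):
  for b in blobs(m,(200,150,370,340),20): print(n,b,plane(ray(pw,b[0],True),47))
cv2.imwrite("pics/w2c.png",cv2.resize(W[170:350,180:380],(800,720))[:600])
E
```

```text
r ([277.6, 228.5], [259, 209, 34, 41, 727]) [481.7 192.   47. ]
w ([305.2, 227.5], [300, 223, 11, 10, 92]) [483.4 211.4  47. ]
w ([262.7, 233.0], [257, 226, 12, 15, 170]) [483.8 181.1  47. ]
w ([209.8, 267.2], [200, 239, 30, 74, 907]) [506.1 138.2  47. ]
w ([348.0, 278.3], [322, 239, 48, 74, 1484]) [528.  240.5  47. ]
```

View pics/w2c.png

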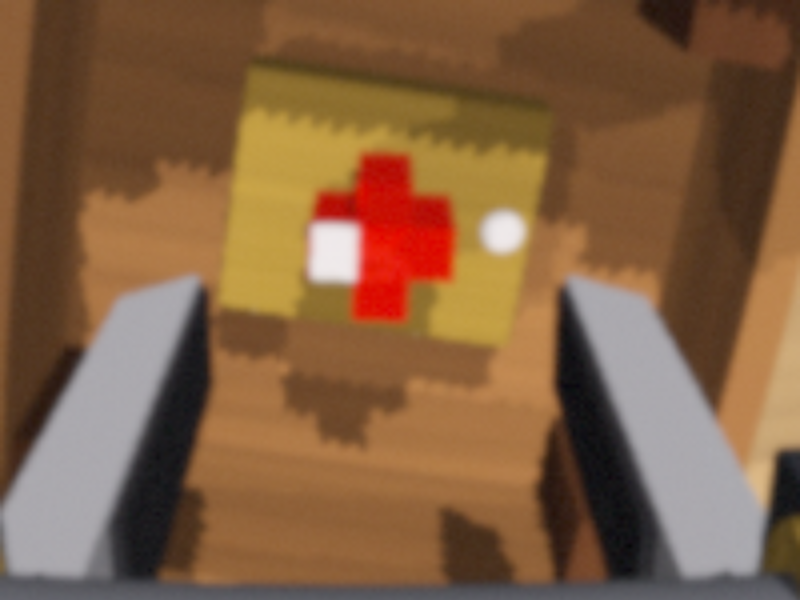

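The crop shows the key's wings aligned with the open fingers. The dot wing is at (335,252), the key centre near (381,252), and the finger tips are on either side at about (200,280) and (570,280). I can descend and grip.

```bash
python3 -c "
from h import *
pw=manip.camera_params('wrist')
print(plane(ray(pw,(275,232.8),True),47), [plane(ray(pw,(180+u/4,170+v/4),True),47).round(1) for u,v in ((308,252),(453,250))]); go((484.3,189.6,40),173)"
python3 -m creep '[[0.06,[0.1,0.0,2],0],[0.06,[0.1,0.0,4],0],[0.06,[0.1,0.0,5.5],0],[0.06,[0.1,0.0,6.1],0],[0.06,[0.1,0.0,6.1],0],[0.06,[0.1,0.0,6.1],0]]'
python3 -c "from h import *; go((484.3,189.2,40),173)"
```

```text
[484.93391952 189.86551961  47.        ] [array([483.6, 177.2,  47. ]), array([486.3, 202.7,  47. ])]
t 2.7 pos [485.3 189.  101.3] yaw 173.1 q6 -1.15 gap 50.0 F [-0.2 -0.3  0.1] ff 0.0
shift cm [0.12 0.04 6.13] roll 0.03 or 0.03
clock: 3.3
eef_pos: [484.2, 189.1, 39.9]
eef_rot: [3.141, 0.001, 3.022]
wrist_force: [0.4, 0.2, -0.2]
finger_gap: 50.1
finger_force: 0.0
t 3.3 pos [484.2 189.1  39.9] yaw 173.2 q6 -1.15 gap 50.1 F [ 0.4  0.2 -0.2] ff 0.0
shift cm [-0.01  0.01 -0.01] roll 0.03 or 0.03
```

```bash
python3 -m creep '[[-1,[0,0,0],0],[-1,[0,0,0],0],[-1,[0,0,0],0],[-1,[0,0,0],0],[-1,[0,0,0],0],[-1,[0,0,0],0],[-1,[0,0,0],1],[-1,[0,0,0],2]]' 40
python3 -c "from h import *; go((484.3,189.2,40),-16.5)"
```

```text
clock: 4.1
eef_pos: [483.8, 189.3, 39.0]
eef_rot: [3.141, 0.001, 2.845]
wrist_force: [0.5, 3.4, 3.6]
finger_gap: 25.5
finger_force: 40.0
t 4.1 pos [483.8 189.3  39. ] yaw 163.0 q6 -0.97 gap 25.5 F [0.5 3.4 3.6] ff 40.0
shift cm [-0.05  0.01 -0.1 ] roll 35.9 or 35.9
```

```bash
python3 -m creep '[[-1,[0,0,0],1.4],[-1,[0,0,0],2.8],[-1,[0,0,0],4.2],[-1,[0,0,0],5.6],[-1,[0,0,0],7],[-1,[0,0,0],8.4],[-1,[0,0,0],9.8],[-1,[0,0,0],11.2],[-1,[0,0,0],12.6],[-1,[0,0,0],14],[-1,[0,0,0],15.4],[-1,[0,0,0],16.8]]'
python3 -m creep '[[-1,[0,0,0],1.4],[-1,[0,0,0],2.8],[-1,[0,0,0],4.2],[-1,[0,0,0],5.6],[-1,[0,0,0],7],[-1,[0,0,0],8.4],[-1,[0,0,0],9.8],[-1,[0,0,0],11.2],[-1,[0,0,0],12.6],[-1,[0,0,0],14],[-1,[0,0,0],14],[-1,[0,0,0],14]]'
python3 -c "from h import *; go((484.3,189.2,40),-16.5); print(manip.read_state()['moment'])"
```

```text
clock: 5.3
eef_pos: [485.5, 190.2, 39.1]
eef_rot: [3.137, -0.004, 1.377]
wrist_force: [14.1, 9.8, -9.7]
finger_gap: 25.7
finger_force: 40.0
clock: 6.5
eef_pos: [486.6, 189.0, 39.2]
eef_rot: [3.142, -0.008, 0.16]
wrist_force: [21.5, -0.2, -12.7]
finger_gap: 25.4
finger_force: 40.0
t 6.5 pos [486.6 189.   39.2] yaw 9.1 q6 1.71 gap 25.4 F [ 21.5  -0.2 -12.7] ff 40.0
shift cm [-0.22 -0.05 -0.08] roll 5.13 or 5.13
[ 0.0902557  -4.06385525 -0.03541642]
```

```bash
python3 -m creep '[[-1,[0.2,0,0],1],[-1,[0.2,0,0],2],[-1,[0.2,0,0],3],[-1,[0.2,0,0],4],[-1,[0.2,0,0],5],[-1,[0.2,0,0],5.3],[-1,[0.2,0,0],5.3],[-1,[0.2,0,0],5.3]]'
python3 -c "from h import *; go((484.3,189.2,40),-16.5); print(manip.read_state()['moment'])"
```

```text
clock: 7.3
eef_pos: [486.7, 188.5, 39.0]
eef_rot: [3.141, -0.003, -0.301]
wrist_force: [6.9, -5.9, -0.1]
finger_gap: 25.6
finger_force: 40.0
t 7.3 pos [486.7 188.5  39. ] yaw -17.3 q6 2.17 gap 25.6 F [ 6.9 -5.9 -0.1] ff 40.0
shift cm [-0.25  0.01 -0.1 ] roll -0.15 or -0.15
[-1.22108639 -1.29559142  0.68441499]
```

```bash
python3 -m creep '[[0.06,[0,0,0],5.3],[0.06,[0,0,0],5.3],[0.06,[0,0,0],5.3],[0.06,[0,0,-3],5.3],[0.06,[0,0,-7],5.3],[0.06,[0,0,-11],5.3],[0.06,[0,0,-16],5.3],[0.06,[0,0,-16],5.3],[0.06,[0,0,-16],5.3]]'
python3 - <<'E'
from h import *
np.set_printoptions(precision=1,suppress=True)
go((550,-251,200),88.5)
W=manip.camera("top")[:,:,::-1].copy();cv2.imwrite("pics/t2.png",W)
pw=manip.camera_params("wrist");W=manip.camera("wrist")[:,:,::-1].copy();cv2.imwrite("pics/w3.png",W)
h=cv2.cvtColor(W,cv2.COLOR_BGR2HSV)
red=(((h[...,0]<6)|(h[...,0]>172))&(h[...,1]>170)&(h[...,2]>110)).astype(np.uint8)
wh=((h[...,1]<60)&(h[...,2]>160)).astype(np.uint8)
for n,m in(("r",red),("w",wh)):
  for b in blobs(m,(200,100,370,300),20): print(n,b,plane(ray(pw,b[0],True),47),plane(ray(pw,b[0],True),22))
cv2.imwrite("pics/w3c.png",cv2.resize(W[100:320,150:410],(709,600)))
E
```

```text
clock: 8.2
eef_pos: [490.5, 170.7, 198.9]
eef_rot: [-3.127, 0.018, -0.737]
wrist_force: [0.1, 0.2, 0.4]
finger_gap: 49.6
finger_force: 0.0
t 8.2 pos [490.5 170.7 198.9] yaw -42.2 q6 2.55 gap 49.6 F [0.1 0.2 0.4] ff 0.0
shift cm [32.8 27.2 -1.1] roll -26.15 or -26.15
r ([268.4, 210.7], [258, 199, 21, 27, 345]) [486.5 185.8  47. ] [481.8 191.1  22. ]
w ([247.8, 216.9], [244, 213, 8, 8, 49]) [495.6 205.7  47. ] [491.7 212.6  22. ]
w ([258.7, 217.5], [253, 212, 12, 12, 91]) [487.8 197.9  47. ] [483.2 204.2  22. ]
```

View pics/w3c.png

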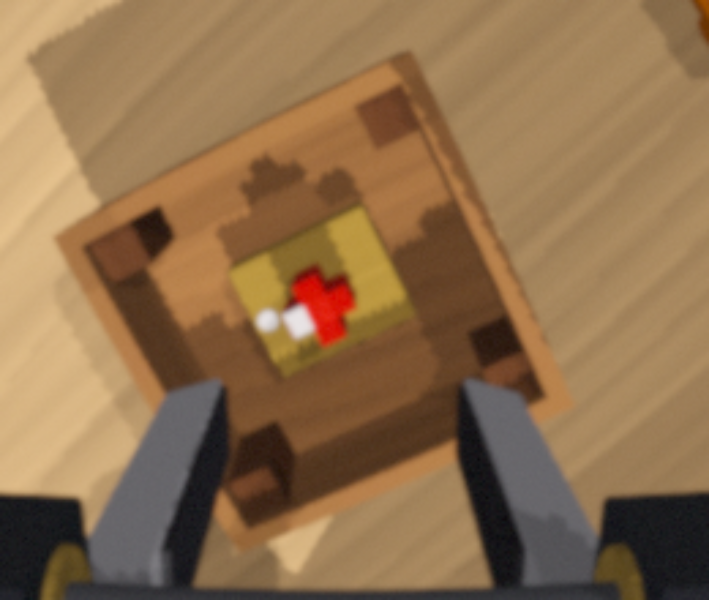

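The key's dot at crop (300,320) now points straight at the white mark (267,321), so it is wound to the stop. I left the roll in by mistake during release, which took the last joint to its range edge, so I back it off before travelling.

```bash
python3 -m creep '[[0.06,[0,0,0],-1.5],[0.06,[0,0,0],-3],[0.06,[0,0,0],-4.5],[0.06,[0,0,0],-6],[0.06,[0,0,0],-6],[0.06,[0,0,0],-6]]'
python3 -c "from h import *; go((550,-251,200),88.5)"
```

```text
clock: 8.9
eef_pos: [489.9, 170.6, 197.1]
eef_rot: [-3.122, 0.011, -0.217]
wrist_force: [0.5, 0.4, 1.0]
finger_gap: 49.7
finger_force: 0.0
t 8.9 pos [489.9 170.6 197.1] yaw -12.5 q6 2.03 gap 49.7 F [0.5 0.4 1. ] ff 0.0
shift cm [14.96 39.85 -1.24] roll -20.19 or -20.19
```

```bash
python3 -m creep '[[0.06,[4,10,-1.2],-2],[0.06,[8,20,-1.2],-6],[0.06,[11,30,-1.2],-10],[0.06,[15,39.8,-1.2],-20.2],[0.06,[15,39.8,-1.2],-20.2],[0.06,[15,39.8,-1.2],-20.2],[0.06,[15,39.8,-1.2],-20.2],[0.06,[15,39.8,-1.2],-20.2],[0.06,[15,39.8,-1.2],-20.2],[0.06,[15,39.8,-1.2],-20.2],[0.06,[15,39.8,-1.2],-20.2],[0.06,[15,39.8,-1.2],-20.2]]'
python3 -m creep '[[0.06,[0,0,0],0],[0.06,[0,0,0],0]]'
python3 -c "from h import *; go((550,-251,200),88.5)"
```

```text
clock: 10.1
eef_pos: [552.2, -250.8, 199.6]
eef_rot: [-3.133, -0.022, 1.487]
wrist_force: [-0.7, -0.2, -0.0]
finger_gap: 49.7
finger_force: 0.0
clock: 10.3
eef_pos: [552.4, -250.1, 200.2]
eef_rot: [-3.134, -0.022, 1.479]
wrist_force: [0.9, -0.7, -0.2]
finger_gap: 49.7
finger_force: 0.0
t 10.3 pos [ 552.4 -250.1  200.2] yaw 84.7 q6 -0.4 gap 49.7 F [ 0.9 -0.7 -0.2] ff 0.0
shift cm [-0.11 -0.23  0.02] roll -0.75 or -0.75
```

```bash
python3 - <<'E'
from h import *
np.set_printoptions(precision=1,suppress=True)
pw=manip.camera_params("wrist");W=manip.camera("wrist")[:,:,::-1].copy();cv2.imwrite("pics/w4.png",W)
h=cv2.cvtColor(W,cv2.COLOR_BGR2HSV)
wh=((h[...,1]<60)&(h[...,2]>150)).astype(np.uint8)
for b in blobs(wh,(200,100,370,300),20): print(b,plane(ray(pw,b[0],True),62),tri(ray(pw,b[0],True),ray(manip.camera_params("top"),(331.5,204.4))))
cv2.imwrite("pics/w4c.png",cv2.resize(W[100:300,170:400],(690,600)))
print(pw)
E
```

```text
([273.5, 208.2], [266, 197, 16, 21, 287]) [ 549.3 -249.3   62. ] (array([ 549.4, -249.8,   60.4]), [0.2, 0.2])
{'fovy': 65.70646984690485, 'cx': 275.22439233684645, 'cy': 210.72904028327102, 'origin': array([ 559.5, -179.7,  366.1]), 'attitude': array([ 2.9,  0. , -0.1])}
```

View pics/w4c.png

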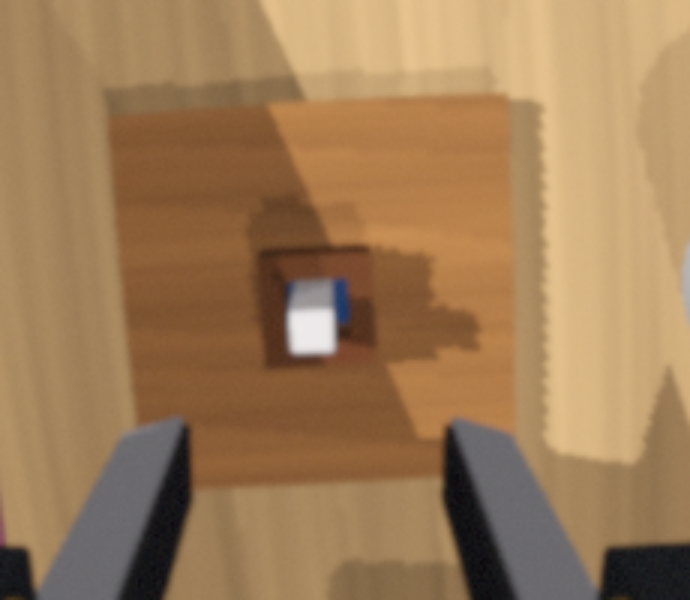

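The crop shows the lid's upper corners at (107,115) and (510,95). The collar top has corners (260,252), (370,248), (375,362) and (265,368), and the white stem top is centred at (312,333), with blue visible in the hole to its right.

```bash
python3 - <<'E'
from h import *
np.set_printoptions(precision=1,suppress=True)
pw=manip.camera_params("wrist"); P=lambda u,v,z:plane(ray(pw,(170+u/3-.3,100+v/3-.3),True),z)
ang=lambda d:np.degrees(np.arctan2(d[1],d[0]))
s=P(312,333,62);print("stem",s)
C=np.array([P(*c,34) for c in[(260,252),(370,248),(375,362),(265,368)]]);print("collar",C.mean(0),np.linalg.norm(np.roll(C,-1,0)-C,axis=1),[ang(np.roll(C,-1,0)[i]-C[i]) for i in range(4)])
a,b=P(107,115,14),P(510,95,14);print("lid edge",a,b,np.linalg.norm(b-a),ang(b-a), "left side",ang(P(140,425,14)-a),"right",ang(P(515,430,14)-b))
a,b=P(287,312,62),P(338,312,62);print("stem edge",ang(b-a),np.linalg.norm(a-b))
go((s[0],s[1],51),88.5)
E
```

```text
stem [ 549.4 -251.8   62. ]
collar [ 551.1 -249.8   34. ] [37.9 40.7 38.9 41.5] [np.float64(-2.9875279372248524), np.float64(-91.98484922422566), np.float64(178.19137758579558), np.float64(86.57673629954503)]
lid edge [ 480.8 -175.4   14. ] [ 627.1 -181.4   14. ] 146.4195769537141 -2.359945694749287 left side -91.19267616989117 right -92.10869547515378
stem edge -5.068140186087469 16.27743747327936
t 10.35 pos [ 552.5 -250.1  200.4] yaw 84.8 q6 -0.41 gap 50.0 F [-0.4 -0.1 -0.1] ff 0.0
shift cm [-0.5 -0.2 14.9] roll -0.74 or -0.74
```

```bash
python3 -m creep '[[0.06,[-0.2,-0.2,4],-0.6],[0.06,[-0.3,-0.2,8],-0.6],[0.06,[-0.4,-0.2,11],-0.6],[0.06,[-0.5,-0.2,13],-0.6],[0.06,[-0.5,-0.2,13],-0.6],[0.06,[-0.5,-0.2,13],-0.6]]'
python3 -c "from h import *; go((549.4,-251.8,51),87.5)"
```

```text
clock: 10.95
eef_pos: [549.7, -252.2, 71.3]
eef_rot: [-3.136, -0.022, 1.536]
wrist_force: [0.3, -0.9, -0.1]
finger_gap: 49.9
finger_force: 0.0
t 10.95 pos [ 549.7 -252.2   71.3] yaw 88.0 q6 -0.47 gap 49.9 F [ 0.3 -0.9 -0.1] ff 0.0
shift cm [-0.   -0.02  2.03] roll 0.1 or 0.1
```

```bash
python3 -m creep '[[0.06,[0,0,1],0.1],[0.06,[0,0,2],0.1],[0.06,[0,0,2],0.1],[0.06,[0,0,2],0.1],[-1,[0,0,2],0.1],[-1,[0,0,2],0.1],[-1,[0,0,2],0.1],[-1,[0,0,2],0.1],[-1,[0,0,2],0.1],[-1,[0,0,2],0.1],[-1,[0,0,2],0.1],[-1,[0,0,2],0.1]]' 40
python3 -m creep '[[-1,[0,0,-0.3],0],[-1,[0,0,-0.6],0],[-1,[0,0,-1],0],[-1,[0,0,-2],0],[-1,[0,0,-3],0],[-1,[0,0,-3],0],[-1,[0,0,-3],0]]'
python3 - <<'E'
from h import *
go((485,189,200),74.5)
W=manip.camera("wrist")[:,:,::-1].copy();cv2.imwrite("pics/w5.png",W)
E
```

```text
clock: 12.15
eef_pos: [549.4, -251.8, 50.7]
eef_rot: [-3.136, -0.022, 1.529]
wrist_force: [0.4, 0.4, 1.5]
finger_gap: 14.0
finger_force: 40.0
clock: 12.85
eef_pos: [549.6, -252.5, 80.9]
eef_rot: [-3.136, -0.021, 1.529]
wrist_force: [-0.8, -0.8, -2.5]
finger_gap: 13.7
finger_force: 40.0
t 12.85 pos [ 549.6 -252.5   80.9] yaw 87.6 q6 -0.47 gap 13.7 F [-0.8 -0.8 -2.5] ff 40.0
shift cm [ 44.08  -8.35 -10.92] roll 2.62 or 2.62
```

```bash
python3 -m creep '[[-1,[0,0,-2],0],[-1,[0,0,-4.5],0],[-1,[1,-0.2,-7],0],[-1,[3.5,-0.7,-8],0.2],[-1,[7,-1.3,-8.5],0.5],[-1,[10.5,-2,-8.5],0.8],[-1,[14,-2.6,-8.7],1.1],[-1,[17.5,-3.3,-8.9],1.4],[-1,[21,-4,-9.1],1.7],[-1,[24.5,-4.6,-9.3],2],[-1,[28,-5.3,-9.5],2.3],[-1,[31.5,-6,-9.7],2.6]]'
python3 -c "from h import *; go((485,189,170),74.5)"
```

```text
clock: 14.1
eef_pos: [502.6, 63.9, 184.6]
eef_rot: [-3.13, -0.02, 1.301]
wrist_force: [0.7, 0.6, -0.9]
finger_gap: 14.0
finger_force: 40.0
t 14.1 pos [502.6  63.9 184.6] yaw 74.5 q6 0.3 gap 14.0 F [ 0.7  0.6 -0.9] ff 40.0
shift cm [11.55 -5.01  1.74] roll 0.01 or 0.01
```

```bash
python3 -m creep '[[-1,[2.5,-1.1,0],0],[-1,[5,-2.2,0.3],0],[-1,[7.5,-3.2,0.6],0],[-1,[9.5,-4.1,1],0],[-1,[11,-4.7,1.4],0],[-1,[11.5,-5,1.7],0],[-1,[11.5,-5,1.7],0],[-1,[11.5,-5,1.7],0],[-1,[11.5,-5,1.7],0]]'
python3 - <<'E'
from h import *
go((485,189,110),74.5)
W=manip.camera("wrist")[:,:,::-1].copy();cv2.imwrite("pics/w6.png",W)
T=manip.camera("scene")[:,:,::-1].copy();cv2.imwrite("pics/s6.png",T)
a=cv2.resize(W[100:400,100:460],(480,400)); b=cv2.resize(T[90:240,290:440],(320,320)); b=cv2.copyMakeBorder(b,0,80,0,0,cv2.BORDER_CONSTANT)
cv2.imwrite("pics/m6.png",np.hstack([a,b]))
E
```

```text
clock: 15.0
eef_pos: [485.6, 186.4, 170.7]
eef_rot: [-3.131, -0.02, 1.301]
wrist_force: [0.8, 0.4, -2.2]
finger_gap: 13.6
finger_force: 40.0
t 15.0 pos [485.6 186.4 170.7] yaw 74.6 q6 0.55 gap 13.6 F [ 0.8  0.4 -2.2] ff 40.0
shift cm [ 0.12 -0.06  6.07] roll 0.01 or 0.01
```

View pics/m6.png

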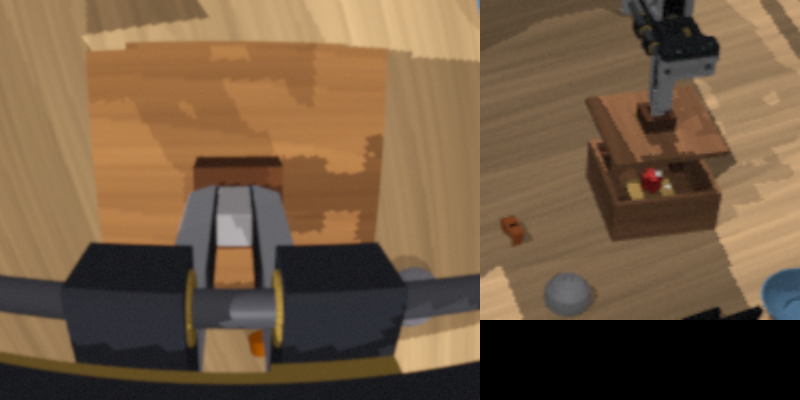

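The wrist view shows the outer lid's far corners at (88,52) and (387,50), and the stem top between the fingers near (235,231). The scene view shows both lids held together over the box with the key below.

```bash
python3 - <<'E'
from h import *
np.set_printoptions(precision=1,suppress=True)
pw=manip.camera_params("wrist"); P=lambda u,v,z:plane(ray(pw,(99.9+u*.75,99.9+v*.75),True),z)
ang=lambda d:np.degrees(np.arctan2(d[1],d[0]))
W=cv2.imread("pics/w6.png"); g=W[255:300,262:292].mean(2)
print("col",g[:,14].astype(int)); print("row18",g[18].astype(int))
print("stem",P(235,231,181.7)); a,b=P(88,52,133.7),P(387,50,133.7);print("edge",a,b,np.linalg.norm(b-a),ang(b-a))
y=np.radians(-15.5); print("lid centre from edge",(a+b)/2-73*np.array([-np.sin(y),np.cos(y),0])); print(manip.read_state()["eef_pos"])
E
```

```text
col [122 123 122 121 124 133 141 143 141 143 143 146 149 156 161 166 169 173
 174 174 175 175 176 175 175 175 175 174 164 134 102 101 117 125 125 125
 125 123 124 123 123 123 122 123 120]
row18 [105 149 170 173 173 174 173 173 175 174 175 173 174 175 174 174 175 175
 174 167 157 146 142 140 137 131 105  68  33  26]
stem [485.6 186.8 181.7]
edge [435.1 272.5 133.7] [574.6 235.4 133.7] 144.29268877256655 -14.91032833617292
lid centre from edge [485.3 183.6 133.7]
[485.6 186.5 170.7]
```

```bash
python3 -c "from h import *; go((485.2,188.8,116),74.4)"
python3 -m creep '[[-1,[0.1,0,1],0],[-1,[0.1,0,2.2],0],[-1,[0.1,0,3.4],0],[-1,[0.1,0,4.4],0],[-1,[0.1,0,5.2],0],[-1,[0.1,0,5.4],0],[-1,[0.1,0,5.4],0],[-1,[0.1,0,5.4],0]]'
python3 -c "from h import *; go((485.2,188.8,105),74.4)"
```

```text
t 15.1 pos [485.6 186.5 170.7] yaw 74.6 q6 0.55 gap 13.5 F [ 0.7 -0.1 -3.3] ff 40.0
shift cm [ 0.1  -0.04  5.48] roll 0.03 or 0.03
clock: 15.9
eef_pos: [485.6, 189.3, 117.0]
eef_rot: [-3.131, -0.02, 1.302]
wrist_force: [-0.5, -0.3, -2.1]
finger_gap: 13.6
finger_force: 40.0
t 15.9 pos [485.6 189.3 117. ] yaw 74.6 q6 0.55 gap 13.6 F [-0.5 -0.3 -2.1] ff 40.0
shift cm [-0.08 -0.01  1.2 ] roll 0.04 or 0.04
```

```bash
python3 -m creep '[[-1,[0,0,0.2],0],[-1,[0,0,0.4],0],[-1,[0,0,0.6],0],[-1,[0,0,0.6],0],[-1,[0,0,0.6],0]]'
python3 -m creep '[[-1,[0,0,0.15],0],[-1,[0,0,0.3],0],[-1,[0,0,0.45],0],[-1,[0,0,0.45],0],[-1,[0,0,0.45],0]]'
```

```text
clock: 16.4
eef_pos: [485.3, 189.3, 110.6]
eef_rot: [-3.131, -0.02, 1.302]
wrist_force: [-0.2, 0.5, -2.2]
finger_gap: 13.7
finger_force: 40.0
clock: 16.9
eef_pos: [485.3, 189.4, 106.1]
eef_rot: [-3.131, -0.02, 1.302]
wrist_force: [-0.3, 0.7, -1.2]
finger_gap: 13.6
finger_force: 40.0
```

```bash
python3 -m creep '[[-1,[0,0,0.08],0],[-1,[0,0,0.16],0],[-1,[0,0,0.16],0],[-1,[0,0,0.16],0]]'
python3 -m creep '[[-1,[0,0,0.08],0],[-1,[0,0,0.08],0],[-1,[0,0,0.08],0]]'
```

```text
clock: 17.3
eef_pos: [485.4, 189.5, 104.9]
eef_rot: [-3.131, -0.02, 1.302]
wrist_force: [-2.8, 0.2, 4.8]
finger_gap: 13.7
finger_force: 40.0
clock: 17.6
eef_pos: [485.5, 189.6, 104.8]
eef_rot: [-3.132, -0.02, 1.302]
wrist_force: [-7.1, -1.6, 13.9]
finger_gap: 13.6
finger_force: 40.0
```

```bash
python3 -m creep '[[-1,[0,0,-0.12],0],[-1,[0,0,-0.12],0],[-1,[0,0,-0.12],0]]'
python3 -m creep '[[-0.6,[0,0,0],0],[-0.6,[0,0,0],0],[-0.6,[0,0,-0.1],0],[0.1,[0,0,-0.3],0],[0.1,[0,0,-1],0],[0.1,[0,0,-2],0],[0.1,[0,0,-4],0],[0.1,[0,0,-6.5],0],[0.1,[0,0,-9.5],0],[0.1,[0,0,-9.5],0],[0.1,[0,0,-9.5],0]]'
python3 - <<'E'
from h import *
np.set_printoptions(precision=1,suppress=True)
go((485,189,180),74.5)
pw=manip.camera_params("wrist");W=manip.camera("wrist")[:,:,::-1].copy();cv2.imwrite("pics/w7.png",W)
T=manip.camera("top")[:,:,::-1].copy();cv2.imwrite("pics/t7.png",T)
h=cv2.cvtColor(W,cv2.COLOR_BGR2HSV); wh=((h[...,1]<60)&(h[...,2]>150)).astype(np.uint8)
for b in blobs(wh,(200,120,360,330),30): print(b,plane(ray(pw,b[0],True),116))
S=manip.camera("scene")[:,:,::-1].copy();cv2.imwrite("pics/s7.png",S)
a=cv2.resize(W[120:330,170:380],(480,480)); b=cv2.resize(S[110:230,310:430],(320,320)); b=cv2.copyMakeBorder(b,0,160,0,0,cv2.BORDER_CONSTANT)
cv2.imwrite("pics/m7.png",np.hstack([a,b]))
E
```

```text
clock: 17.9
eef_pos: [485.4, 189.5, 105.0]
eef_rot: [-3.131, -0.02, 1.302]
wrist_force: [-1.3, -1.1, 3.4]
finger_gap: 13.5
finger_force: 40.0
clock: 19.0
eef_pos: [486.0, 187.4, 200.7]
eef_rot: [-3.132, -0.021, 1.302]
wrist_force: [-0.1, -0.6, 0.3]
finger_gap: 51.7
finger_force: 0.0
t 19.0 pos [486.  187.4 200.7] yaw 74.6 q6 0.55 gap 51.7 F [-0.1 -0.6  0.3] ff 0.0
shift cm [ 0.1 -0.1  2.1] roll 0.02 or 0.02
([274.5, 220.5], [266, 212, 18, 18, 320]) [484.7 190.5 116. ]
```

View pics/m7.png

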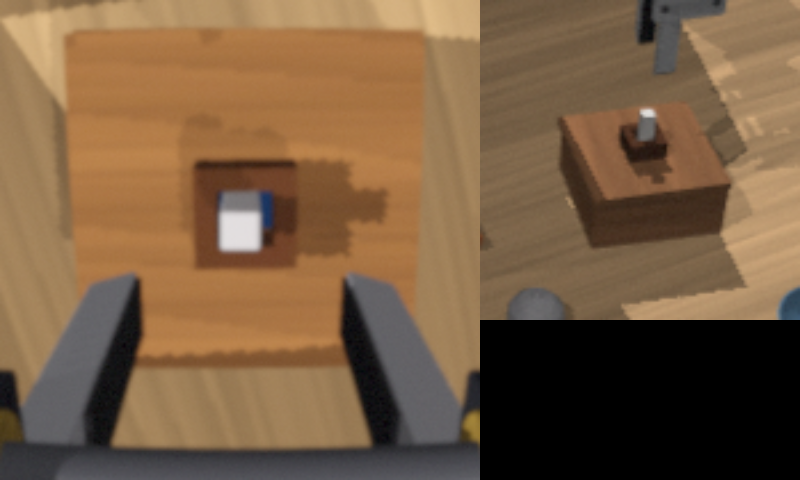

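The wrist crop shows the closed lid with its collar corners at (193,162), (298,160), (297,268) and (193,270), and the stem top near (241,230). The scene crop shows the outer lid lying flat on the box rim with the fingers clear. Next I measure the collar centre and heights.

```bash
python3 - <<'E'
from h import *
np.set_printoptions(precision=1,suppress=True)
pw=manip.camera_params("wrist");pt=manip.camera_params("top"); px=lambda u,v:(169.8+u*.4375,119.8+v*.4375)
P=lambda u,v,z:plane(ray(pw,px(u,v),True),z)
ang=lambda d:np.degrees(np.arctan2(d[1],d[0]))
C=np.array([P(*c,90) for c in[(193,162),(298,160),(297,268),(193,270)]]);print("collar",C.mean(0),np.linalg.norm(np.roll(C,-1,0)-C,axis=1),[round(ang(np.roll(C,-1,0)[i]-C[i]),1) for i in range(4)])
L=np.array([P(*c,70) for c in[(66,32),(425,32)]]);print("lid edge",L,np.linalg.norm(L[1]-L[0]),ang(L[1]-L[0]))
print("stem",P(241,230,116))
T=cv2.imread("pics/t7.png");h=cv2.cvtColor(T,cv2.COLOR_BGR2HSV);wh=((h[...,1]<60)&(h[...,2]>140)).astype(np.uint8)
for b in blobs(wh,(135,195,200,265),8): print(b,tri(ray(pw,px(241,230),True),ray(pt,b[0])))
S=cv2.imread("pics/s7.png");h=cv2.cvtColor(S,cv2.COLOR_BGR2HSV);wh=((h[...,1]<60)&(h[...,2]>150)).astype(np.uint8)
for b in blobs(wh,(360,140,385,168),4): print(b,tri(ray(pw,px(241,230),True),ray(manip.camera_params("scene"),b[0])))
go((C.mean(0)[0],C.mean(0)[1],86.5),74.8)
E
```

```text
collar [485.6 188.7  90. ] [39.5 42.6 40.5 42.7] [np.float64(-14.1), np.float64(-104.8), np.float64(166.0), np.float64(73.8)]
lid edge [[434.8 276.   70. ]
 [573.5 238.1  70. ]] 143.76500662912633 -15.274627766480823
stem [484.7 190.6 116. ]
([155.3, 228.1], [152, 225, 7, 7, 34]) (array([485.4, 191. , 118. ]), [0.6, 0.6])
([372.5, 152.0], [370, 151, 6, 3, 16]) (array([483.8, 189.1, 112.6]), [0.9, 0.9])
t 19.15 pos [485.4 187.3 199.1] yaw 74.6 q6 0.55 gap 52.0 F [ 0.2 -0.7 -0.4] ff 0.0
shift cm [-0.1  0.1 11.3] roll -0.04 or -0.04
```

```bash
python3 -m creep '[[0.3,[0,0.1,3],0],[0.3,[0,0.1,6],0],[0.3,[-0.1,0.1,8],0],[0.3,[-0.1,0.1,9.5],0],[0.3,[-0.1,0.1,9.5],0],[0.3,[-0.1,0.1,9.5],0]]'
python3 -c "from h import *; go((485.6,188.7,87),74.6)"
```

```text
clock: 19.75
eef_pos: [486.0, 188.3, 104.9]
eef_rot: [-3.13, -0.019, 1.302]
wrist_force: [0.0, 0.2, 0.1]
finger_gap: 61.0
finger_force: 0.0
t 19.75 pos [486.  188.3 104.9] yaw 74.6 q6 0.54 gap 61.0 F [0.  0.2 0.1] ff 0.0
shift cm [-0.   -0.03  1.79] roll 0.0 or 0.0
```

```bash
python3 -m creep '[[0.3,[0,0,0.8],0],[0.3,[0,0,1.5],0],[0.3,[0,0,1.8],0],[0.3,[0,0,1.8],0],[0.3,[0,0,1.8],0],[-1,[0,0,1.8],0],[-1,[0,0,1.8],0],[-1,[0,0,1.8],0],[-1,[0,0,1.8],0],[-1,[0,0,1.8],0],[-1,[0,0,1.8],0],[-1,[0,0,1.8],0]]' 40
python3 -m creep '[[-1,[0,0,-0.2],0],[-1,[0,0,-0.5],0],[-1,[0,0,-0.8],0],[-1,[0,0,-1],0],[-1,[0,0,-1],0]]'
```

```text
clock: 20.95
eef_pos: [486.0, 188.7, 87.0]
eef_rot: [-3.131, -0.02, 1.302]
wrist_force: [-0.5, -0.3, 2.5]
finger_gap: 39.7
finger_force: 40.0
clock: 21.45
eef_pos: [486.1, 188.5, 97.2]
eef_rot: [-3.131, -0.02, 1.302]
wrist_force: [-0.3, -0.2, -1.8]
finger_gap: 40.1
finger_force: 39.9
```

```bash
python3 -m creep '[[-1,[0,0,-0.6],0],[-1,[0,0,-1.4],0],[-1,[0.1,0,-2.4],0],[-1,[0.1,0,-3.4],0],[-1,[0.1,0,-4.4],0],[-1,[0.1,0,-5.4],0],[-1,[0.1,0,-6.2],0],[-1,[0.1,0,-6.7],0],[-1,[0.1,0,-6.7],0],[-1,[0.1,0,-6.7],0],[-1,[0.1,0,-6.7],0],[-1,[0.1,0,-6.7],0]]'
python3 - <<'E'
from h import *
go((485,189,180),74.5)
W=manip.camera("wrist")[:,:,::-1].copy();cv2.imwrite("pics/w8.png",W)
S=manip.camera("scene")[:,:,::-1].copy();cv2.imwrite("pics/s8.png",S)
a=cv2.resize(S[80:230,290:440],(500,500)); b=cv2.resize(W[120:360,160:400],(300,300)); b=cv2.copyMakeBorder(b,0,200,0,0,cv2.BORDER_CONSTANT)
cv2.imwrite("pics/m8.png",np.hstack([a,b]))
E
```

```text
clock: 22.65
eef_pos: [486.4, 187.9, 163.5]
eef_rot: [-3.13, -0.019, 1.302]
wrist_force: [0.4, 0.7, -1.6]
finger_gap: 39.7
finger_force: 39.9
t 22.65 pos [486.4 187.9 163.5] yaw 74.6 q6 0.55 gap 39.7 F [ 0.4  0.7 -1.6] ff 39.9
shift cm [ 0.1  -0.19 -1.65] roll 0.02 or 0.02
```

View pics/m8.png

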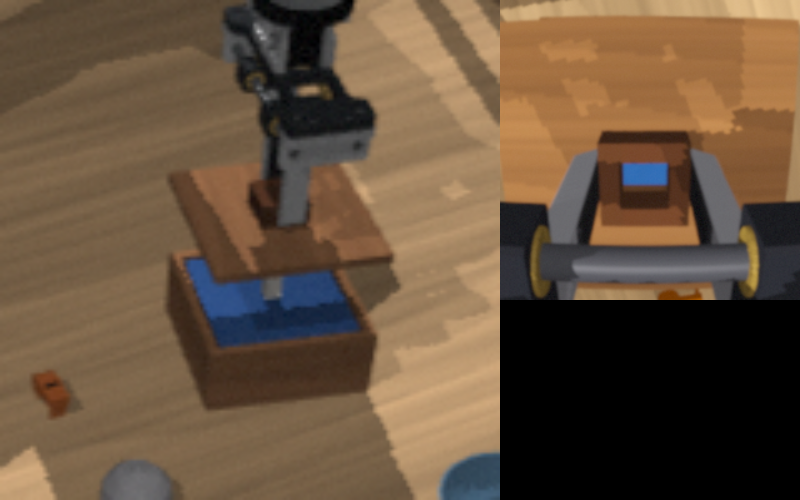

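The scene crop shows the blue inner lid seated in the mouth with its stem at (272,288). The outer lid is held about 138 mm up by its collar at (280,200), well clear of the stem. I hand it in.

```bash
python3 -c "from cell import manip; print(manip.sign_off())"
```

```text
the job is handed in; nothing more can be done
None
```

The key is wound to its stop, both lids were closed on the box, and I handed the job in with the outer lid held up by its collar about 138 mm above the shelf and the inner lid still seated; the hand-in gave back no verdict.

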